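# Clamp the album for its spine repair

## Task

The album lying loose on the binder's clamping board must be held for a spine repair. Slide it, flat on the board, until its spine edge lies flush against the wooden fence along its whole length; then swing the toggle clamp's handle over and down past its dead centre until it is fully home on its stop, so that the rubber pad stays locked down on the album when you let go. Do not ram the handle against its stop, and leave the paste jar, the pink booklet and the brush where they are.

Things in the scene. Friction and masses are not known exactly. Their poses are not given: they have to be found in the camera images.
- board: Fixed plywood board, 230 (its x) x 390 x 18 mm, carrying a fence and a toggle clamp. Origin: on the table, straight under the clamp arm's pivot; z up, x along the fence, +y from clamp to album, -y to where the handle lies when locked. The board spans y -105 to +285 mm, x +-115 mm; its top is at z = 18 mm.
- fence (a point): Middle of the foot of the fence's album-side face, on the board's top, at y = 30 mm in the board's frame; axes as the board's. The fence is a wooden strip 210 mm long along x, 22 mm high, 12 mm thick.
- album_center (a point): Centre (half-way up) of the loose grey hardback album: 190 (its x) x 140 (its y) x 30 mm high, about 0.6 kg, flat on the board. Its spine edge is its -y side, facing the fence; the paper fore-edge is at +y. It starts 15 to 65 mm short of the fence, up to 0.2 rad askew and up to 20 mm off along the fence. Flush, its centre is at y = 100 mm in the board's frame.
- handle_turn (a joint): Handle turn, rad; elevation over the horizontal, towards the board's -y, is 1.75 minus this. Starts at 0 to 0.1 (about upright, stays there); pushed over it may fall by itself until the pad meets the album at about 1.1. Then it resists with 4 to 10 N at the grip (hidden spindle setting) and springs back if let go before dead centre at 1.57; past it the push drops away. Home, on its stop: 1.67.
- handle: The clamp's handle, a flat steel bar with a round grip; origin at its pivot.
- handle_grip (a point): Black round grip at the handle's end, 22 mm diameter, 90 mm long. This point is on its centre line 120 mm from the handle's pivot; it ends 35 mm farther out and begins 55 mm nearer the pivot. Its -y axis points outwards along the handle. It swings in the upright plane x = 0 of the board.
- handle_pivot (a point): The handle's pivot axis (along the board's x), fixed on the board at x = 0, y = -60 mm, z = 120 mm, between two steel cheeks (x = +-19 mm, y -74 to +14 mm, up to z = 126 mm).
- pad: Round black rubber pad, 36 mm diameter, under the spindle of the clamp arm (a steel bar 114 mm long, pivoting at y = 0, z = 80 mm of the board). Origin: centre of its underside. At the start the arm is raised 45 to 51 degrees, nothing of it over z = 190 mm. Locked, the pad is on the album at x = 0, y = 100 mm of the board, sprung, pressing with some 45 to 75 N.
- album: The same album; origin at the centre of its underside.
- paste_jar: Bystander: jar with a white lid, 68 mm diameter, 85 mm high, beyond the board (origin at the centre of its underside).
- booklet: Bystander: pink booklet 110 x 150 x 24 mm lying beyond the board (origin at the centre of its underside).
- paste_brush: Bystander: brush 170 mm long lying on the table beside the board (origin on its underside, about half-way along).
Mind the look-alikes: they are no part of the job. What is shaped like the album but green or purple is not meant.

How it is judged:
On the way, in this order (a step that is already met when the one before it is completed fails the run):
1. the album lies flush against the fence, the clamp still open (y of album_center in the frame of board between 0.096 and 0.104 m and angle between the x axis of album_center and the x axis of board, either way round below 0.03 rad and angle between album_center's own z axis and vertical below 0.05 rad and contact force between pad and album below 0.5 N and value of joint handle_turn below 1.2 rad), for 0.1 s.
2. the handle is past dead centre, fully home, the pad pressing on the album (value of joint handle_turn above 1.63 rad and contact force between pad and album above 20 N), for 0.1 s.
At the end, for the whole second after the job is handed in: The handle rests past dead centre within 0.04 rad of its stop, the pad presses on the album with more than 20 N, and the album lies flat and still with its spine edge within 4 mm of the fence and within 0.03 rad of parallel to it (all of step 2 and y of album_center in the frame of board between 0.096 and 0.104 m and angle between the x axis of album_center and the x axis of board, either way round below 0.03 rad and angle between album_center's own z axis and vertical below 0.05 rad and linear speed of album below 0.01 m/s); the robot touches nothing.
It fails at once if the handle is rammed (pushed with more than 60 N) (contact force between the fingers and handle above 60 N).
It fails at once if the paste jar is moved by more than 20 mm (distance of paste_jar from where it was at the start of the episode above 0.02 m).
It fails at once if the booklet is moved by more than 20 mm (distance of booklet from where it was at the start of the episode above 0.02 m).
It fails at once if the brush is moved by more than 20 mm (distance of paste_brush from where it was at the start of the episode above 0.02 m).
It also fails if it takes over 51 s, if anything falls off the work surface, if the arm or the gripper's body presses on something with over 40 N, if the wrist force passes 120 N, or if a joint passes its speed limit or range.

## Robot

A 6-joint arm with a two-finger parallel gripper is mounted at the origin on the work surface. World frame = base frame: x ahead of the robot, y to its left, z up, the work surface at z = 0. Lengths are in m, angles in rad, forces in N, time in s.
With the tool pointing down it reaches from about 0.375 to 0.9 m from the base axis. Payload 3.1 kg.
Tool frame: the origin (TCP) lies on the mounting face of the last link; the fingertips stand 173 mm ahead of it and the grasp point (between the pads) lies 155 mm ahead of it; z points along the fingers, x is the direction in which the jaws open and shut, and the axes are right-handed (so a half turn about z gives the same grasp; the last joint's range is limited). The gripper opens to 85 mm and grips with 20 to 120 N. Pads are 22 mm wide; open, the fingers measure 114 mm over their backs; the gripper's body (76 mm by 85 mm) begins 54 mm behind the grasp point. The pads swing forward as they close: fully open they stand 13 mm farther back than shut.
Start: joints at [-1.405, 0.527, 1.433, -0, 1.181, -0.178], TCP at [0.211, -0.588, 0.405] pointing down, gripper open.
Joint ranges: [-3.08, 3.08], [-0.75, 2.2], [0.22, 2.44], [-1.43, 4.57], [0, 2.65], [-2.85, 2.85]. Speed limits (rad/s): [2.79, 2.79, 3.14, 3.14, 3.14, 3.14].

## Interface

Orientations are given as a unit quaternion [w, x, y, z].
In Python, from cell import * gives the robot as it stands.
- The arm moves only by the tool move_arm, never from a script. Its argument "series" is one flat list of numbers, 7 for each row, row after row: the turn, a rotation vector about the tool's x, y, z each as a share of 2 rad, from -1 to 1, then the shift along the tool's x, y, z each as a share of 0.15 m, from -1 to 1, then the closure, from -1 (fully open) to 1 (shut). A call has 1 to 10 rows; each row is the pose to reach, as a shift and turn from the pose commanded when the call began, along the tool's axes at that moment; what a row does not reach only later rows make up. A row lasts 1/12 s, in which the tool goes at most 41.7 mm and 7.16 degrees, less where a joint would pass 70% of its speed; a pose out of reach is approached as far as the arm can. A call with a number of a shift or a turn outside -1 to 1 is refused whole. A call with a gripper value outside its range is refused whole. The fingers move at their own pace and stop on an object; "newtons" is the grip in N (left out, the last holds). Time passes only in rows, so rows that repeat a pose let the fingers close. It gives the time, the measured TCP pose, the force and the opening at its end, in the units of the state.
- sense(): the state, without advancing time (a new reading comes with each control period).
- snapshot(name): name is "scene" or "side" or "wrist"; returns (picture, depth): 400x640x3 uint8, red, green, blue; 400x640 float32, m along the optical axis (not along the pixel's ray), 0 where there is no reading.
- camera_params(name): a dict with "mtx" (3x3 intrinsics, pixels), "dist" ([k1, k2, p1, p2, k3] as OpenCV has them; the pictures are not rectified), "extrinsics" (4x4, takes a point from world to camera coordinates); the wrist camera has in their place "T_tool_cam" (4x4, takes a point from camera to tool coordinates, whose origin is the TCP and whose axes are the tool frame's). Camera axes: x right, y up, looking along -z (the intrinsics and any distortion apply to the point x, -y, -z); pixel columns grow to the right and rows downward; lengths in m; the calibration is good to about 2 mm. A picture is of the moment at which its call begins: read the wrist's pose just before it. camera_params takes no time and is no camera call.
- hand_in(): hands the job in, once; it reports no verdict.
The state is a dict: "time_s": time; "joints": joint angles; "qd": joint speeds; "tau": joint torques, N m; "tool_pos": TCP position; "orientation": TCP orientation; "force": force on the tool from outside, world axes, zero at the start; "ft_torque": the same for the moment, N m; "width": finger opening in m.
Only numpy, scipy, OpenCV 4.12 (cv2) and the standard library are available. Lean on these libraries where they do the work, as an engineer would, in place of code of your own. Each camera call takes 0.05 s, during which the arm holds its last target. There are 200 camera calls.

## Working session

There is one attempt and no reset: what is moved stays moved. The work goes in short steps, Python scripts to look and compute and a tool call to move; the robot and the scene stay as the last step left them, time stands still between calls to the robot, and variables do not carry over. Pictures are saved under pics/ and viewed, about 8 in all and at most 12, crops included, and the job is handed in when it is done.

Besides the shell and the picture viewer there is one more tool, called after "Emit:" as a command line: name --argument value ..., lists and objects as JSON in quotes. move_arm: Moves the arm, as the interface text tells. Its arguments: {"type":"object","properties":{"series":{"type":"array","items":{"type":"number"}},"newtons":{"type":"number"}},"required":["series"]}

```bash
mkdir -p pics; ls; python3 - <<'E'
from cell import *
import cv2,numpy as np
s=sense();print(s)
for n in("scene","side"):
    p,d=snapshot(n);np.savez(f"pics/{n}0.npz",p=p,d=d);cv2.imwrite(f"pics/{n}0.png",p[:,:,::-1])
    c=camera_params(n);print(n,c)
print(camera_params("wrist"))
E
```

```text
pics
{'time_s': 0.0, 'joints': array([-1.40451830e+00,  5.28496895e-01,  1.43387368e+00,  4.89111082e-06,
        1.18142388e+00, -1.78492007e-01]), 'qd': array([-0.00010391, -0.00094921, -0.00028214, -0.00111292,  0.00128974,
       -0.00015639]), 'tau': array([ 1.69234554e-03, -4.42347801e+01, -1.78023165e+01, -2.28951385e-04,
        8.41343834e-03,  2.55350834e-06]), 'tool_pos': array([ 0.2112146 , -0.58787509,  0.40372344]), 'orientation': array([-7.84783901e-04,  8.17917135e-01, -5.75334987e-01, -7.72077776e-04]), 'force': array([-0.054243  , -0.07704064,  0.11982372]), 'ft_torque': array([ 0.02705169, -0.0332871 ,  0.0029563 ]), 'width': 0.08537127977157223}
scene {'mtx': array([[439.87158914,   0.        , 321.8926044 ],
       [  0.        , 439.87158914, 200.40201621],
       [  0.        ,   0.        ,   1.        ]]), 'dist': array([-0.04817752,  0.        ,  0.        ,  0.        ,  0.        ]), 'extrinsics': array([[ 0.20003628,  0.97976432,  0.00688145, -0.12316121],
       [-0.79272925,  0.15771415,  0.58881795,  0.31198433],
       [ 0.57581752, -0.12324008,  0.80
[... 495 characters left out ...]
5998072 ,  0.73136176, -1.15154119],
       [ 0.        ,  0.        ,  0.        ,  1.        ]])}
{'mtx': array([[359.14819046,   0.        , 315.37639355],
       [  0.        , 359.14819046, 204.68730273],
       [  0.        ,   0.        ,   1.        ]]), 'dist': array([-0.00262017,  0.        ,  0.        ,  0.        ,  0.        ]), 'T_tool_cam': array([[ 9.99998516e-01,  8.97798225e-04,  1.47035241e-03,
        -1.48744358e-03],
       [ 1.25346955e-03, -9.64667262e-01, -2.63468220e-01,
        -6.75301777e-02],
       [ 1.18185953e-03,  2.63469673e-01, -9.64666955e-01,
         3.16887726e-02],
       [ 0.00000000e+00,  0.00000000e+00,  0.00000000e+00,
         1.00000000e+00]])}
```

View pics/scene0.png

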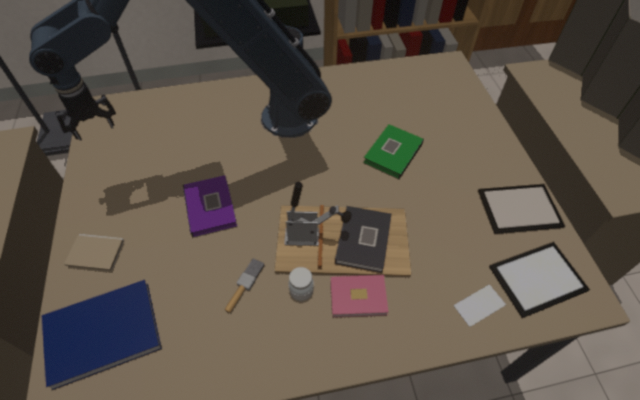

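View pics/side0.png

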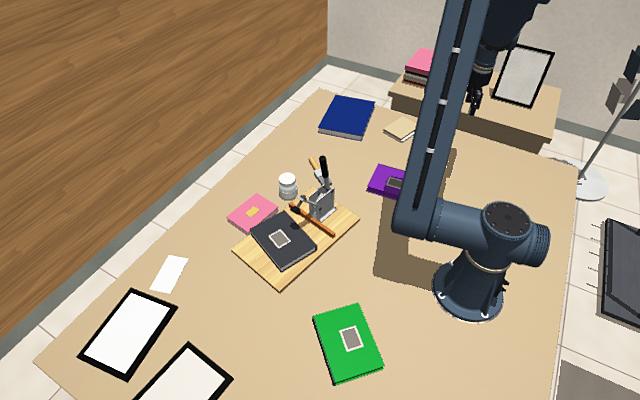

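The scene view shows the board at (345,240) and the dark grey album with a label at (365,238), just right of the fence (320,238). The clamp is at (302,228) with its black grip up at (296,192). The jar is at (301,283), the pink booklet at (359,295) and the brush at (245,285). The green (394,150) and purple (209,205) books are the look-alikes. The grey one on the board fits the description.

```bash
cat > h.py <<'E'
from cell import *
import cv2,numpy as np
from scipy.spatial.transform import Rotation as R
def pose(s=None):
    s=s or sense();q=s['orientation'];T=np.eye(4);T[:3,:3]=R.from_quat([q[1],q[2],q[3],q[0]]).as_matrix();T[:3,3]=s['tool_pos'];return T
def cam2world(n,T=None):
    c=camera_params(n)
    return c,(T@c['T_tool_cam'] if n=='wrist' else np.linalg.inv(c['extrinsics']))
def rays(c,uv):
    u=cv2.undistortPoints(np.float64(uv).reshape(-1,1,2),c['mtx'],c['dist']).reshape(-1,2)
    return np.c_[u[:,0],-u[:,1],-np.ones(len(u))]
def onplane(n,uv,z,T=None):
    c,M=cam2world(n,T);d=rays(c,uv)@M[:3,:3].T;o=M[:3,3]
    return o+d*((z-o[2])/d[:,2])[:,None]
def cloud(n,d,T=None):
    c,M=cam2world(n,T);v,u=np.mgrid[:400,:640];uv=np.c_[u.ravel(),v.ravel()]
    P=rays(c,uv)*d.reshape(-1,1);return (P@M[:3,:3].T+M[:3,3]).reshape(400,640,3)
E
python3 - <<'E'
from h import *
z=np.load('pics/scene0.npz');p,d=z['p'],z['d'];P=cloud('scene',d)
hsv=cv2.cvtColor(p,cv2.COLOR_RGB2HSV)
def rect(m,n):
    m=m.astype(np.uint8);k,l,st,_=cv2.connectedComponentsWithStats(m);i=1+np.argmax(st[1:,4]);q=P[l==i]
    r=cv2.minAreaRect(np.float32(q[:,:2]*1000));print(n,st[i],r,np.median(q[:,2]))
    return q
X,Y,Z=P[...,0],P[...,1],P[...,2]
for uv in [(368,236),(385,225),(296,192),(301,276),(359,295),(245,280),(320,237),(302,228),(347,216),(400,220)]:
    print(uv,P[uv[1],uv[0]])
v=np.zeros((400,640),bool);v[195:280,270:415]=1
dark=v&(hsv[...,2]<95)&(Z>.035)&(Z<.06)
rect(dark,'album')
rect(v&(Z>.010)&(Z<.06)&(hsv[...,0]<150),'board')
rect(v&(Z>.010)&(Z<.026),'board2')
print([np.round(P[r,c],3) for r,c in zip(*np.where((hsv[...,2]<60)&(Z>.15)&v))][:5])
g=(hsv[...,2]<60)&(Z>.1);g[:170]=0;g[215:]=0;g[:,:285]=0;g[:,310:]=0
print(P[g].mean(0),P[g][:,2].max(),P[g][P[g][:,2].argmax()],P[g][P[g][:,2].argmin()])
E
```

```text
(368, 236) [0.58985266 0.1421325  0.04993623]
(385, 225) [0.56202648 0.20206875 0.04851629]
(296, 192) [ 0.54276075 -0.05425034  0.25178191]
(301, 276) [ 0.69358497 -0.07325735  0.08168151]
(359, 295) [0.75318051 0.07529912 0.02477215]
(245, 280) [ 0.64500272 -0.22592106  0.02044171]
(320, 237) [0.56023546 0.00537402 0.04075722]
(302, 228) [ 0.55241425 -0.04521039  0.09330017]
(347, 216) [0.57116509 0.07841181 0.14539781]
(400, 220) [0.53690316 0.26103216 0.020744  ]
album [ 335  206   56   63 2253] ((583.0245361328125, 130.42758178710938), (139.8164520263672, 194.41050720214844), 66.46992492675781) 0.04754291808896416
board [ 274  206  137   71 6274] ((563.477294921875, 72.575439453125), (391.1291198730469, 233.60076904296875), 76.83203887939453) 0.01916503164290706
board2 [ 274  206  137   74 4427] ((574.1710205078125, 69.97865295410156), (392.06903076171875, 254.44720458984375), 77.19657135009766) 0.017806510215609972
[array([ 0.539, -0.062,  0.236]), array([ 0.541, -0.06 ,  0.238]), array([ 0.542, -0.057,  0.239]), array([ 0.543, -0.055,  0.239]), array([ 0.544, -0.052,  0.24 ])]
[ 0.54839141 -0.05525642  0.25057801] 1.1458017169775405 [ 1.21853964 -0.1311292   1.14580172] [ 0.53868159 -0.06477483  0.17805486]
```

Emit:
move_arm --series '[-0.0, 0, -0.2, -0.5, -0.5, -0.5, -1, 0, 0, -0.497, -1, -1, -0.5, -1, 0, 0, -0.497, -1, -1, -0.5, -1, 0, 0, -0.497, -1, -1, -0.5, -1, 0, 0, -0.497, -1, -1, -0.5, -1, 0, 0, -0.497, -1, -1, -0.5, -1, 0, 0, -0.497, -1, -1, -0.5, -1, 0, 0, -0.497, -1, -1, -0.5, -1, 0, 0, -0.497, -1, -1, -0.5, -1]'

```text
time_s: 0.85
tool_pos: [0.302, -0.3955, 0.4798]
orientation: [-0.0, 0.993, -0.114, -0.0]
force: [-0.6, -0.5, 0.4]
width: 0.0855
```

```bash
cat >> h.py <<'E'
def go(p,yaw=-.23,T=None):
    "shares to bring TCP to world p, tool down, tool x at yaw"
    T=pose() if T is None else T;Rt=R.from_euler('z',yaw).as_matrix()@np.diag([1,-1,-1.])
    s=T[:3,:3].T@(np.array(p)-T[:3,3])/.15;w=R.from_matrix(T[:3,:3].T@Rt).as_rotvec()/2
    print('turn',w.round(3),'shift',s.round(3),'at',T[:3,3].round(3))
E
python3 - <<'E'
from h import *
go([.60,.22,.48])
E
```

```text
turn [-0.     0.     0.001] shift [ 1.004e+00 -4.447e+00 -1.000e-03] at [ 0.302 -0.396  0.48 ]
```

Emit:
move_arm --series '[0, 0, 0, 0.2, -1, 0, -1, 0, 0, 0, 0.2, -1, 0, -1, 0, 0, 0, 0.2, -1, 0, -1, 0, 0, 0, 0.2, -1, 0, -1]'

```text
time_s: 1.18
tool_pos: [0.3656, -0.2547, 0.4792]
orientation: [-0.001, 0.993, -0.118, -0.001]
force: [-0.2, 0.0, -0.5]
width: 0.0853
```

Emit:
move_arm --series '[0, 0, 0, 0.25, -1, 0, -1, 0, 0, 0, 0.25, -1, 0, -1, 0, 0, 0, 0.25, -1, 0, -1, 0, 0, 0, 0.25, -1, 0, -1]'

```text
time_s: 1.52
tool_pos: [0.437, -0.1174, 0.4795]
orientation: [-0.001, 0.993, -0.117, -0.0]
force: [-0.9, -0.5, 0.2]
width: 0.085
```

Emit:
move_arm --series '[0, 0, 0, 0.25, -1, 0, -1, 0, 0, 0, 0.25, -1, 0, -1, 0, 0, 0, 0.25, -1, 0, -1, 0, 0, 0, 0.25, -1, 0, -1]'

```text
time_s: 1.85
tool_pos: [0.5084, 0.0201, 0.4794]
orientation: [-0.001, 0.993, -0.117, -0.0]
force: [1.0, -0.2, -0.1]
width: 0.0853
```

Emit:
move_arm --series '[0, 0, 0, 0.25, -1, 0, -1, 0, 0, 0, 0.25, -1, 0, -1, 0, 0, 0, 0.25, -1, 0, -1, 0, 0, 0, 0.25, -1, 0, -1, 0, 0, 0, 0.25, -1, 0, -1, 0, 0, 0, 0.25, -1, 0, -1]'

```text
time_s: 2.35
tool_pos: [0.5788, 0.1561, 0.4786]
orientation: [0.0, 0.993, -0.116, -0.001]
force: [0.5, 0.2, 0.1]
width: 0.0856
```

```bash
python3 - <<'E'
from h import *
go([.60,.22,.48])
T=pose();p,d=snapshot('wrist');np.savez('pics/w1.npz',p=p,d=d,T=T);cv2.imwrite('pics/w1.png',p[:,:,::-1])
E
```

```text
turn [ 0.     0.001 -0.001] shift [ 0.04  -0.447 -0.01 ] at [0.579 0.156 0.479]
```

View pics/w1.png

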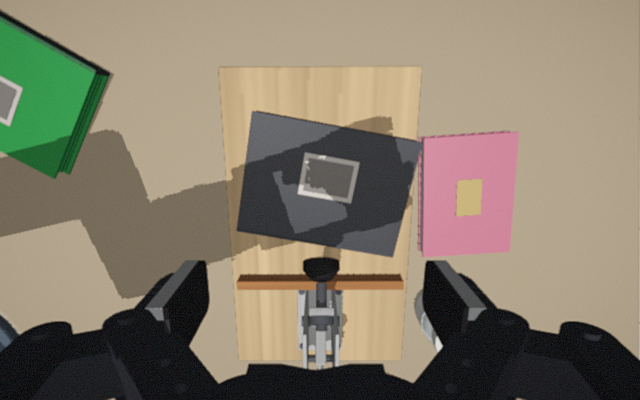

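The wrist view shows the grey album with corners about (255,111), (421,141), (393,257) and (237,231). The board's far edge is at row 66, columns 219–421, and the fence at row 282. The pink booklet sits close to the album's right corner. The raised pad is at (320,268).

```bash
cat >> h.py <<'E'
def B(P,o,yaw):
    c,s=np.cos(yaw),np.sin(yaw);q=np.atleast_2d(P)[:,:2]-o;return q@np.array([[c,-s],[s,c]])
E
python3 - <<'E'
from h import *
z=np.load('pics/w1.npz');T=z['T']
b=onplane('wrist',[(219,66),(421,66),(401,360),(240,360)],.018,T)[:,:2]
a=onplane('wrist',[(255,111),(421,141),(393,257),(237,231)],.048,T)[:,:2]
f=onplane('wrist',[(238,276),(402,276)],.040,T)[:,:2]
np.set_printoptions(precision=4,suppress=True)
print(b,a,f)
ang=lambda v:np.arctan2(v[1],v[0])
print('board edges',[np.linalg.norm(b[i]-b[i-1]) for i in range(4)],'album',[np.linalg.norm(a[i]-a[i-1]) for i in range(4)])
yb=[ang(b[1]-b[0]),ang(b[2]-b[3]),ang(b[0]-b[3])-np.pi/2,ang(b[1]-b[2])-np.pi/2,ang(f[1]-f[0])]
ya=[ang(a[1]-a[0]),ang(a[2]-a[3])]
print(yb,ya)
yaw=np.mean([yb[0],yb[4],yb[2],yb[3]]);yd=np.array([-np.sin(yaw),np.cos(yaw)])
# origin from far edge (y=.285)
o=(b[0]+b[1])/2-.285*yd; print('o far',o,'o ctr',b.mean(0)-.09*yd,'fence', f.mean(0)-.030*yd)
oo=b.mean(0)-.09*yd
print('album in B',B(a,oo,yaw),B(a.mean(0),oo,yaw)); print(yaw)
P=cloud('wrist',z['d'],T)
for r in (262,268,275):print(P[r,320],B(P[r,320],oo,yaw))
E
```

```text
[[ 0.4988  0.2904]
 [ 0.7189  0.2381]
 [ 0.6314 -0.1392]
 [ 0.4112 -0.087 ]] [[0.5295 0.2333]
 [0.6981 0.1605]
 [0.6441 0.0319]
 [0.4715 0.1068]] [[0.4532 0.0474]
 [0.6515 0.0004]]
board edges [np.float64(0.38746584583543564), np.float64(0.226298234621445), np.float64(0.38731568065805716), np.float64(0.22625444795763694)] album [np.float64(0.13919052407603946), np.float64(0.1836967040853198), np.float64(0.13946327811977144), np.float64(0.18812602052646554)]
[np.float64(-0.23322190273205992), np.float64(-0.2325592147594107), np.float64(-0.22789280668014444), np.float64(-0.22800392198986552), np.float64(-0.2327781956053121)] [np.float64(-0.4075636104713107), np.float64(-0.40916600540311154)]
o far [ 0.5437 -0.0132] o ctr [ 0.5445 -0.0121] fence [ 0.5455 -0.0053]
album in B [[-0.0707  0.2354]
 [ 0.1102  0.2031]
 [ 0.0869  0.0656]
 [-0.0982  0.099 ]] [[0.007  0.1508]]
-0.2304742067518455
[0.5664 0.0892 0.1458] [[-0.0018  0.1036]]
[0.5653 0.0845 0.1482] [[-0.0019  0.0988]]
[0.5635 0.0771 0.1467] [[-0.0018  0.0911]]
```

```bash
cat >> h.py <<'E'
O=np.array([.544,-.0125]);YAW=-.231
def W(x,y,z): 
    c,s=np.cos(YAW),np.sin(YAW);return [O[0]+c*x-s*y,O[1]+s*x+c*y,z]
E
python3 - <<'E'
from h import *
go(W(.005,.275,.194),YAW)
E
```

```text
turn [ 0.001  0.001 -0.001] shift [ 0.068 -0.697  1.897] at [0.578 0.155 0.479]
```

Emit:
move_arm --series '[0, 0, 0, 0.07, -0.7, 0.3, -1, 0, 0, 0, 0.07, -0.7, 0.6, -1, 0, 0, 0, 0.07, -0.7, 0.9, -1, 0, 0, 0, 0.07, -0.7, 1, -1, 0, 0, 0, 0.07, -0.7, 1, -1, 0, 0, 0, 0.07, -0.7, 1, -1]'

```text
time_s: 2.9
tool_pos: [0.6107, 0.2536, 0.3229]
orientation: [0.002, 0.993, -0.117, -0.006]
force: [-0.9, -1.1, -0.8]
width: 0.0854
```

Emit:
move_arm --series '[0, 0, 0, 0, 0, 0.2, -1, 0, 0, 0, 0, 0, 0.45, -1, 0, 0, 0, 0, 0, 0.7, -1, 0, 0, 0, 0, 0, 0.85, -1, 0, 0, 0, 0, 0, 0.9, -1, 0, 0, 0, 0, 0, 0.9, -1]'

```text
time_s: 3.4
tool_pos: [0.6127, 0.2529, 0.1942]
orientation: [0.001, 0.993, -0.117, -0.001]
force: [-0.0, -0.4, 0.1]
width: 0.0859
```

```bash
python3 - <<'E'
from h import *
T=pose();print(B(T[:3,3],O,YAW),sense()['force']);go(W(.005,.200,.194),YAW)
p,d=snapshot('side');np.savez('pics/s2.npz',p=p,d=d);cv2.imwrite('pics/s2.png',cv2.resize(p[120:320,180:420,::-1],None,fx=3,fy=3))
E
```

```text
[[0.0061226  0.27412066]] [-0.01631038 -0.43419911  0.1125676 ]
turn [ 0.001  0.001 -0.002] shift [-0.006  0.494  0.002] at [0.613 0.253 0.194]
```

View pics/s2.png

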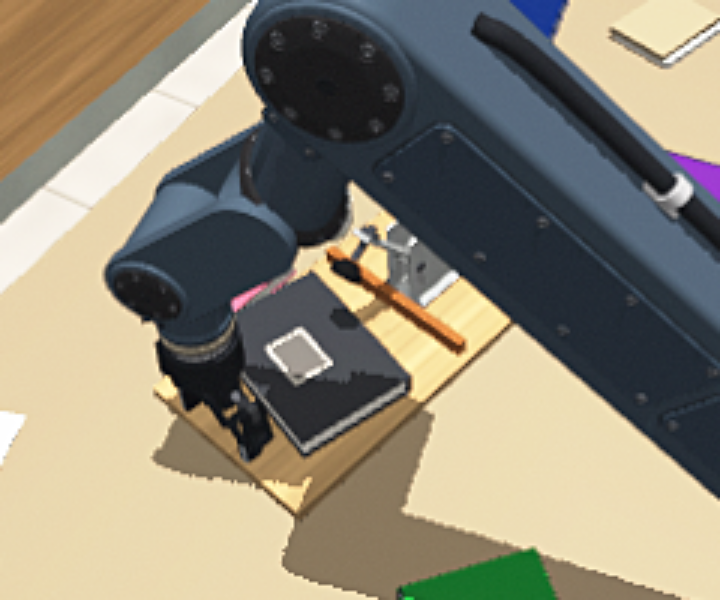

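The finger is down behind the fore-edge (crop ~(255,440)) with its tips near the board. Next I push towards the fence.

Emit:
move_arm --series '[0, 0, 0, 0, 0.06, 0, -1, 0, 0, 0, 0, 0.12, 0, -1, 0, 0, 0, 0, 0.17, 0, -1, 0, 0, 0, 0, 0.22, 0, -1, 0, 0, 0, 0, 0.27, 0, -1, 0, 0, 0, 0, 0.32, 0, -1, 0, 0, 0, 0, 0.37, 0, -1, 0, 0, 0, 0, 0.42, 0, -1, 0, 0, 0, 0, 0.46, 0, -1, 0, 0, 0, 0, 0.5, 0, -1]'

```text
time_s: 4.28
tool_pos: [0.5952, 0.1812, 0.1947]
orientation: [-0.0, 0.993, -0.116, -0.0]
force: [-1.0, 4.9, 3.2]
width: 0.0853
```

```bash
python3 - <<'E'
from h import *
T=pose();print(B(T[:3,3],O,YAW),sense()['force']);go(W(.005,.181,.194),YAW)
p,d=snapshot('wrist');np.savez('pics/w3.npz',p=p,d=d,T=T);cv2.imwrite('pics/w3.png',p[:,:,::-1])
E
```

```text
[[0.00548303 0.20022856]] [-0.96945696  4.88062453  3.2280812 ]
turn [-0.     0.    -0.001] shift [-0.003  0.128  0.004] at [0.595 0.181 0.195]
```

View pics/w3.png

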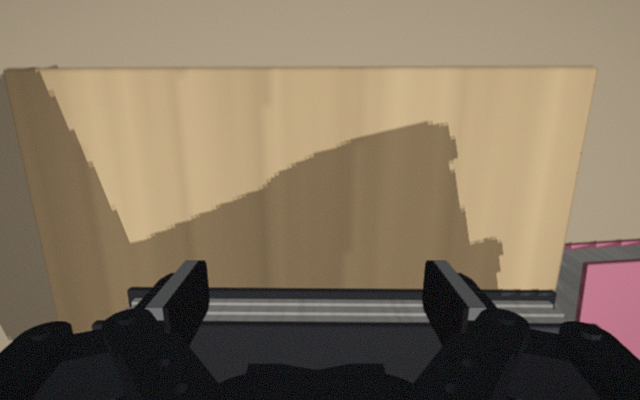

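The album's fore-edge now lies straight across both fingers (row ~300, columns 130–555). The remaining push is about 19 mm.

Emit:
move_arm --series '[0, 0, 0, 0, 0.03, 0, -1, 0, 0, 0, 0, 0.06, 0, -1, 0, 0, 0, 0, 0.08, 0, -1, 0, 0, 0, 0, 0.1, 0, -1, 0, 0, 0, 0, 0.11, 0, -1, 0, 0, 0, 0, 0.12, 0, -1]'

```text
time_s: 4.83
tool_pos: [0.5914, 0.1639, 0.1945]
orientation: [0.0, 0.993, -0.116, 0.0]
force: [0.6, 2.2, -0.4]
width: 0.0852
```

Emit:
move_arm --series '[0, 0, 0, 0, 0.008, 0, -1, 0, 0, 0, 0, 0.015, 0, -1]'

```text
time_s: 5.0
tool_pos: [0.5908, 0.1618, 0.1945]
orientation: [0.0, 0.993, -0.116, -0.0]
force: [0.7, 1.1, -2.0]
width: 0.0854
```

Emit:
move_arm --series '[0, 0, 0, 0, 0.01, 0, -1, 0, 0, 0, 0, 0.015, 0, -1]'

```text
time_s: 5.17
tool_pos: [0.5902, 0.16, 0.1946]
orientation: [-0.0, 0.993, -0.116, -0.0]
force: [0.6, 7.0, -2.0]
width: 0.0853
```

Emit:
move_arm --series '[0, 0, 0, 0, 0.01, 0, -1, 0, 0, 0, 0, 0.015, 0, -1]'

```text
time_s: 5.33
tool_pos: [0.5898, 0.1594, 0.1947]
orientation: [-0.002, 0.993, -0.115, 0.0]
force: [2.1, 13.1, -2.9]
width: 0.0854
```

Emit:
move_arm --series '[0, 0, 0, 0, 0.01, 0, -1, 0, 0, 0, 0, 0.02, 0, -1, 0, 0, 0, 0, 0.02, 0, -1]'

```text
time_s: 5.58
tool_pos: [0.5894, 0.1587, 0.1951]
orientation: [-0.004, 0.993, -0.116, 0.001]
force: [2.6, 20.5, -1.8]
width: 0.0855
```

```bash
python3 - <<'E'
from h import *
T=pose();print(B(T[:3,3],O,YAW),sense()['force'])
p,d=snapshot('side');np.savez('pics/s4.npz',p=p,d=d);cv2.imwrite('pics/s4.png',cv2.resize(p[150:290,220:370,::-1],None,fx=4,fy=4,interpolation=cv2.INTER_CUBIC))
E
```

```text
[[0.00500054 0.1770841 ]] [ 2.60047243 20.48388136 -1.83370883]
```

View pics/s4.png

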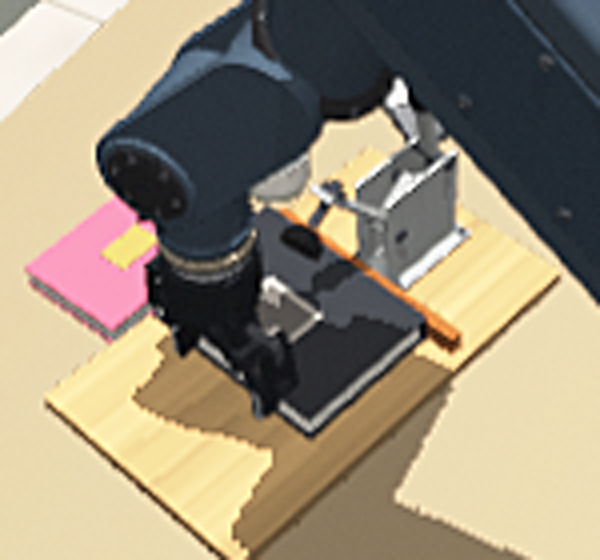

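The spine lies against the fence all along in the picture, and the force rose to 20 N as it stopped. I'll retreat, rise and check.

Emit:
move_arm --series '[0, 0, 0, 0, -0.1, 0, -1, 0, 0, 0, 0, -0.3, 0, -1, 0, 0, 0, 0, -0.5, -0.2, -1, 0, 0, 0, 0, -0.6, -0.5, -1, 0, 0, 0, 0, -0.6, -0.8, -1, 0, 0, 0, 0, -0.6, -1, -1, 0, 0, 0, 0, -0.6, -1, -1]'

```text
time_s: 6.22
tool_pos: [0.6122, 0.2432, 0.3541]
orientation: [-0.002, 0.993, -0.115, 0.008]
force: [1.1, 0.5, 1.1]
width: 0.0855
```

Emit:
move_arm --series '[0, 0, 0, 0, 0, -0.3, 1, 0, 0, 0, 0, 0, -0.4, 1, 0, 0, 0, 0, 0, -0.4, 1, 0, 0, 0, 0, 0, -0.4, 1, 0, 0, 0, 0, 0, -0.4, 1]'

```text
time_s: 6.63
tool_pos: [0.6092, 0.2418, 0.4036]
orientation: [0.001, 0.993, -0.116, -0.001]
force: [-0.3, -0.4, -0.8]
width: 0.0254
```

```bash
python3 - <<'E'
from h import *
T=pose();print(B(T[:3,3],O,YAW),T[2,3],sense()['width']);go(W(.0,.015,.400),YAW)
p,d=snapshot('wrist');np.savez('pics/w5.npz',p=p,d=d,T=T);cv2.imwrite('pics/w5.png',p[:,:,::-1])
p,d=snapshot('side');np.savez('pics/s5.npz',p=p,d=d);cv2.imwrite('pics/s5.png',p[:,:,::-1])
E
```

```text
[[0.00530568 0.2624356 ]] 0.4035605348435762 0.02539066168093288
turn [ 0.001  0.001 -0.001] shift [-0.033  1.65   0.027] at [0.609 0.242 0.404]
```

View pics/w5.png

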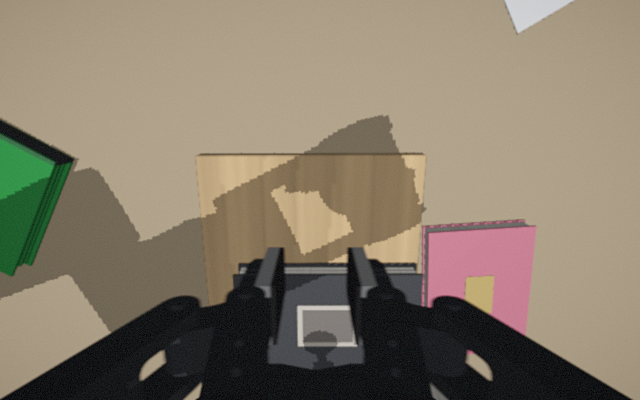

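The fore-edge (row ~274, columns 234–421) looks parallel to the board's far edge (row 155, columns 197–424). I'll check that in numbers.

```bash
python3 - <<'E'
from h import *
z=np.load('pics/w5.npz');T=z['T'];g=cv2.cvtColor(z['p'],cv2.COLOR_RGB2GRAY)
print(g[255:282,245],g[255:282,400])
print(B(onplane('wrist',[(235,274),(421,273)],.048,T),O,YAW)); print(B(onplane('wrist',[(197,154),(424,154)],.018,T),O,YAW))
E
```

```text
[127 129 125 129 126 127 126 109  69  40  46  55  87 107 108  89  80  71
  48  27  32  26  26  19  26  13  28] [184 184 184 185 186 186 180 146  85  69  55  55 108 138 126 114 130 121
  85  50  68  78  79  77  79  80  80]
[[-0.07534736  0.17115899]
 [ 0.10822827  0.17187638]]
[[-0.11219082  0.28573539]
 [ 0.11110785  0.28518532]]
```

Emit:
move_arm --series '[0, 0, 0, -0.03, 0.25, 0.03, 1, 0, 0, 0, -0.03, 0.5, 0.03, 1, 0, 0, 0, -0.03, 0.75, 0.03, 1, 0, 0, 0, -0.03, 1, 0.03, 1, 0, 0, 0, -0.03, 1, 0.03, 1]'

```text
time_s: 7.15
tool_pos: [0.5695, 0.0921, 0.3984]
orientation: [0.002, 0.993, -0.118, -0.003]
force: [-0.1, -0.2, 0.1]
width: -0.0
```

```bash
python3 - <<'E'
from h import *
T=pose();print(B(T[:3,3],O,YAW),T[2,3]);go(W(.0,.012,.400),YAW)
for n in('scene','side'):
    p,d=snapshot(n);P=cloud(n,d).reshape(-1,3);b=np.c_[B(P,O,YAW),P[:,2]]
    cv2.imwrite(f'pics/{n}6.png',p[:,:,::-1])
    m=(abs(b[:,0])<.03)&(abs(b[:,1]-.11)<.03)&(b[:,2]>.2)&(b[:,2]<.3)
    print(n,'tip',m.sum(),np.sort(b[m,2])[:6],b[m&(b[:,2]<.245)].min(0) if m.any() else '',b[m&(b[:,2]<.245)].max(0))
    m=(abs(b[:,0])<.05)&(abs(b[:,1]+.06)<.07)&(b[:,2]>.19)&(b[:,2]<.3)
    print('handle',m.sum(),b[m].mean(0),b[m].min(0),b[m].max(0))
E
```

```text
[[0.00083624 0.10763642]] 0.39843239833551414
turn [ 0.002  0.003 -0.003] shift [-0.002  0.638 -0.008] at [0.569 0.092 0.398]
scene tip 61 [0.22819535 0.22934975 0.22953983 0.22969025 0.22995296 0.23076276] [-0.00362156  0.0952618   0.22819535] [0.01382806 0.11617369 0.2448162 ]
handle 204 [ 0.00529647 -0.04239818  0.23910275] [-0.01018284 -0.05999226  0.19007433] [ 0.01223532 -0.02553085  0.27590922]
side tip 176 [0.22594639 0.23058286 0.23060418 0.23214638 0.23358738 0.23459082] [-0.01557254  0.10500252  0.22594639] [0.011545   0.12355508 0.24478845]
handle 143 [-0.00638444 -0.03445561  0.23975912] [-0.01331939 -0.0550834   0.1926704 ] [ 0.00675683 -0.02276694  0.27581477]
```

Emit:
move_arm --series '[0, 0, 0, 0, 0.25, 0, 1, 0, 0, 0, 0, 0.5, 0, 1, 0, 0, 0, 0, 0.64, 0, 1, 0, 0, 0, 0, 0.64, 0, 1]'

```text
time_s: 7.58
tool_pos: [0.5487, 0.0018, 0.3994]
orientation: [0.001, 0.993, -0.117, -0.001]
force: [-0.5, 0.0, -0.3]
width: 0.0001
```

Emit:
move_arm --series '[0, 0, 0, 0, 0.07, 0, 1, 0, 0, 0, 0, 0.12, 0, 1, 0, 0, 0, 0, 0.17, 0, 1, 0, 0, 0, 0, 0.22, -0.01, 1, 0, 0, 0, 0, 0.28, -0.02, 1, 0, 0, 0, 0, 0.34, -0.03, 1, 0, 0, 0, 0, 0.4, -0.04, 1, 0, 0, 0, 0, 0.46, -0.05, 1, 0, 0, 0, 0, 0.52, -0.06, 1, 0, 0, 0, 0, 0.58, -0.06, 1]'

```text
time_s: 8.42
tool_pos: [0.5287, -0.0819, 0.4097]
orientation: [0.0, 0.993, -0.116, 0.0]
force: [-0.5, 0.7, -0.5]
width: 0.0004
```

```bash
cat > st.py <<'E'
from h import *
import sys
T=pose();s=sense();print('t',s['time_s'],'TCP B',B(T[:3,3],O,YAW),T[2,3],'F',s['force'].round(1));go(W(0,float(sys.argv[1]),float(sys.argv[2])),YAW)
p,d=snapshot('side');cv2.imwrite(f'pics/s_{sys.argv[3]}.png',cv2.resize(p[100:250,240:400,::-1],None,fx=4,fy=4))
P=cloud('side',d).reshape(-1,3);b=np.c_[B(P,O,YAW),P[:,2]]
p2,d2=snapshot('scene');P=cloud('scene',d2).reshape(-1,3);b=np.vstack([b,np.c_[B(P,O,YAW),P[:,2]]])
m=(abs(b[:,0])<.013)&(b[:,1]<.0)&(b[:,2]>.132)&(b[:,1]>-.23)
q=b[m][:,1:]-[-.06,.12];r=np.hypot(*q.T);e=np.arctan2(q[:,1],-q[:,0])
k=(r>.07)&(r<.158);print('elev hist',np.histogram(e[k],np.arange(0,2,.1))[0])
E
python3 st.py -.138 .374 a
```

```text
t 8.4167 TCP B [[ 0.00100626 -0.07103886]] 0.409673252030554 F [-0.5  0.7 -0.5]
turn [ 0.    -0.    -0.001] shift [-0.006  0.446  0.238] at [ 0.529 -0.082  0.41 ]
elev hist [  0   0   0   0   0   0   0   0   0   0   0  15 116 135  46  69   3   0
   0]
```

View pics/s_a.png

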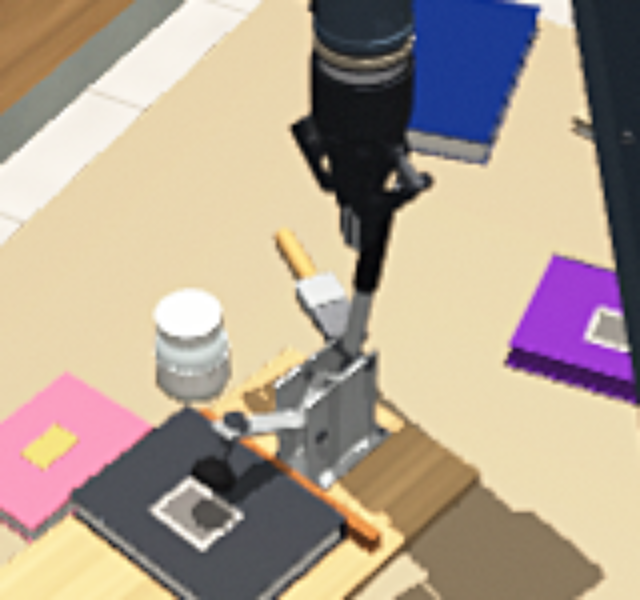

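The fingers rest on the grip and the handle has swung over to about 1.25 rad elevation. The pad is coming down over the album, which is still flush. I'll continue along the arc.

Emit:
move_arm --series '[0, 0, 0, 0, 0.07, 0.005, 1, 0, 0, 0, 0, 0.16, 0.04, 1, 0, 0, 0, 0, 0.24, 0.075, 1, 0, 0, 0, 0, 0.29, 0.105, 1, 0, 0, 0, 0, 0.35, 0.15, 1, 0, 0, 0, 0, 0.405, 0.2, 1, 0, 0, 0, 0, 0.445, 0.24, 1, 0, 0, 0, 0, 0.445, 0.24, 1]'

```text
time_s: 9.18
tool_pos: [0.5129, -0.1468, 0.3715]
orientation: [-0.0, 0.993, -0.116, -0.002]
force: [1.2, 0.2, 0.0]
width: -0.0001
```

```bash
python3 st.py -.155 .350 b
```

```text
t 9.1833 TCP B [[ 0.00049506 -0.13788511]] 0.3714504598153795 F [1.2 0.2 0. ]
turn [-0.     0.002 -0.001] shift [-0.003  0.114  0.143] at [ 0.513 -0.147  0.371]
elev hist [  0   0   0   0   0  29 201 107  19  41  49  26   0   0   0   0   0   0
   0]
```

Emit:
move_arm --series '[0, 0, 0, 0, 0.035, 0.04, 1, 0, 0, 0, 0, 0.065, 0.08, 1, 0, 0, 0, 0, 0.09, 0.11, 1, 0, 0, 0, 0, 0.115, 0.145, 1]'

```text
time_s: 9.62
tool_pos: [0.5101, -0.162, 0.3524]
orientation: [-0.001, 0.993, -0.116, 0.001]
force: [1.2, 6.4, 9.7]
width: 0.0002
```

Emit:
move_arm --series '[0, 0, 0, 0, 0.015, 0.035, 1, 0, 0, 0, 0, 0.03, 0.07, 1, 0, 0, 0, 0, 0.045, 0.1, 1, 0, 0, 0, 0, 0.05, 0.12, 1]'

```text
time_s: 9.95
tool_pos: [0.5083, -0.1701, 0.3343]
orientation: [0.0, 0.993, -0.115, 0.001]
force: [-0.6, 0.8, 7.5]
width: -0.0003
```

```bash
python3 st.py -.168 .314 c
```

```text
t 9.95 TCP B [[ 0.00130068 -0.16155085]] 0.33434233419772985 F [-0.6  0.8  7.5]
turn [ 0.    -0.001 -0.   ] shift [-0.009  0.043  0.136] at [ 0.508 -0.17   0.334]
elev hist [  0   0  77 200  38  24  29  35  23  40   4   0   0   0   0   0   0   0
   0]
```

View pics/s_c.png

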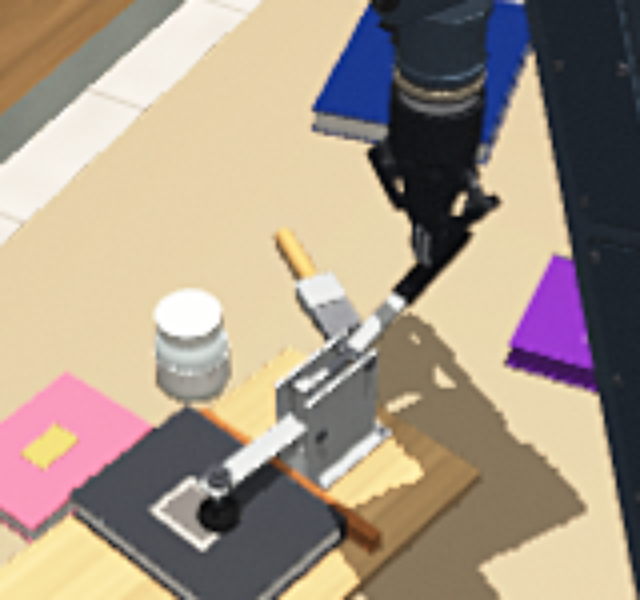

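The pad is on the album and the fingers are on the grip, with the handle at about 0.3 rad elevation. I'll go on in small steps.

Emit:
move_arm --series '[0, 0, 0, -0.005, 0.01, 0.025, 1, 0, 0, 0, -0.005, 0.02, 0.05, 1, 0, 0, 0, -0.005, 0.03, 0.07, 1, 0, 0, 0, -0.005, 0.035, 0.09, 1]'

```text
time_s: 10.38
tool_pos: [0.5056, -0.1749, 0.3193]
orientation: [-0.0, 0.993, -0.116, -0.001]
force: [0.1, -0.6, 0.6]
width: 0.0003
```

Emit:
move_arm --series '[0, 0, 0, 0, 0.003, 0.015, 1, 0, 0, 0, 0, 0.005, 0.03, 1]'

```text
time_s: 10.55
tool_pos: [0.5054, -0.1756, 0.3147]
orientation: [-0.0, 0.993, -0.116, -0.001]
force: [-0.2, 1.1, -0.6]
width: -0.0
```

Emit:
move_arm --series '[0, 0, 0, 0, 0, 0.01, 1, 0, 0, 0, 0, 0, 0.02, 1]'

```text
time_s: 10.72
tool_pos: [0.5056, -0.1755, 0.3128]
orientation: [-0.0, 0.993, -0.116, -0.001]
force: [-4.3, 0.9, 16.0]
width: -0.0001
```

Emit:
move_arm --series '[0, 0, 0, 0, 0, 0.005, 1, 0, 0, 0, 0, 0, 0.005, 1]'

```text
time_s: 10.88
tool_pos: [0.5055, -0.1755, 0.313]
orientation: [0.0, 0.993, -0.116, -0.0]
force: [-3.2, 0.4, 10.2]
width: 0.0001
```

Emit:
move_arm --series '[0, 0, 0, 0, 0, -0.05, 1, 0, 0, 0, 0, 0, -0.2, 1, 0, 0, 0, 0, 0, -0.5, 1, 0, 0, 0, 0, 0, -0.8, 1, 0, 0, 0, 0, 0, -1, 1, 0, 0, 0, 0, 0, -1, 1, 0, 0, 0, 0, 0, -1, 1]'

```text
time_s: 11.47
tool_pos: [0.5061, -0.1756, 0.4645]
orientation: [0.001, 0.993, -0.116, 0.003]
force: [0.7, -0.2, -0.4]
width: -0.0002
```

```bash
python3 st.py -.168 .45 d
```

```text
t 11.4667 TCP B [[ 0.00042416 -0.16748609]] 0.46454614571976216 F [ 0.7 -0.2 -0.4]
turn [ 0.001 -0.003 -0.   ] shift [-0.003  0.003  0.097] at [ 0.506 -0.176  0.465]
elev hist [ 10 232  46   0   0   0   0   0   0   0   0   0   0   0   0   0   0   0
   0]
```

View pics/s_d.png

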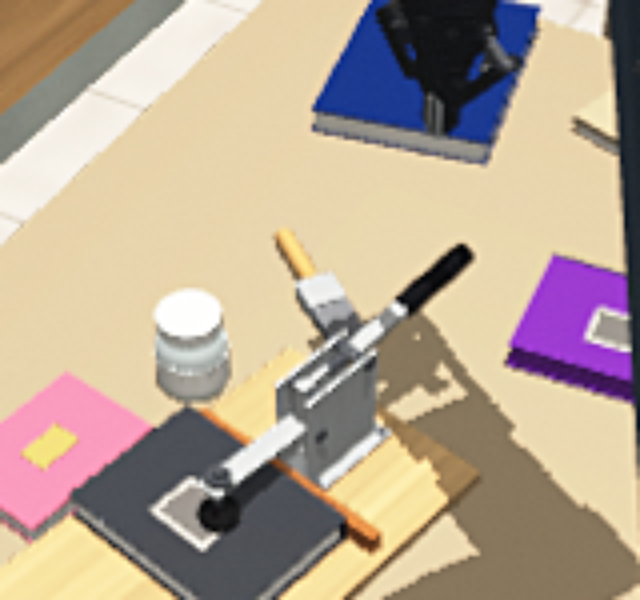

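The handle is lying down, the pad is on the album, and the bystanders have not moved. One numeric check before handing in.

```bash
python3 - <<'E'
from h import *
p,d=snapshot('scene');P=cloud('scene',d).reshape(-1,3);b=np.c_[B(P,O,YAW),P[:,2]]
v=cv2.cvtColor(p,cv2.COLOR_RGB2HSV)[...,2].ravel()
m=(abs(b[:,0])<.013)&(b[:,1]<-.12)&(b[:,1]>-.22)&(b[:,2]>.11)&(b[:,2]<.2)&(v<80)
q=b[m];f=np.polyfit(q[:,1],q[:,2],1);print(m.sum(),'slope elev',-f[0],'top z at grip',np.percentile(q[abs(q[:,1]+.18)<.012][:,2],[50,90]))
# album spread and fore edge
m=(b[:,2]>.04)&(b[:,2]<.056)&(v<95)&(b[:,1]>.035)&(b[:,1]<.2)&(abs(b[:,0])<.12)
r=cv2.minAreaRect(np.float32(b[m,:2]*1000));print(r)
for uv in [(301,276),(359,295),(245,280)]:print(P.reshape(400,640,3)[uv[1],uv[0]].round(3))
print(sense()['time_s'],sense()['force'].round(1))
E
```

```text
240 slope elev 0.09911423816177589 top z at grip [0.13689841 0.1415249 ]
((15.76275634765625, 101.13662719726562), (132.08631896972656, 191.647216796875), 89.98926544189453)
[ 0.696 -0.073  0.086]
[0.752 0.076 0.021]
[ 0.644 -0.226  0.019]
11.6167 [ 0.4  0.1 -0.6]
```

```bash
python3 -c "
from cell import *
print(hand_in())"
```

```text
the job is handed in; nothing more can be done
None
```

The album is flush against the fence with the clamp locked down on it, and I handed the job in at about 11.6 s. `hand_in()` reported no verdict.

I pushed the grey album square against the fence with the two open fingers, stopping at about 20 N. I then backed off and swung the handle over with the closed fingers. It met its stop at about 16 N, the largest reading while on the handle, and I withdrew.

**Last checks:**
- **Handle:** its slope was about 0.10 rad, against 0.08 expected at the stop. The grip's top was at 0.1415 m, against 0.141 expected. It stayed down after release.
- **Album:** after the push, its fore-edge was at y ≈ 0.171 m, against 0.170 flush, and skewed by about 0.004 rad. After locking, a coarser fit gave its centre at y ≈ 0.101 m with no skew. That fit's depth came out 132 mm instead of 140 mm, so it is only good to a few mm.
- **Pad force:** this cannot be measured here. I judged it from the push fading to zero past dead centre and the pad visibly resting on the album.
- **Bystanders:** jar, booklet and brush were where they started, to within about 4 mm of measurement scatter. The robot was touching nothing.

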